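Clip the tape measure's snap hook onto its parking eye and tug-test it

ROBOT

A 6-joint arm with a two-finger parallel gripper is mounted at the origin on the work surface. World frame = base frame: x ahead of the robot, y to its left, z up, the work surface at z = 0. Lengths are in mm, angles in rad, forces in N, time in s.
With the tool pointing down it reaches from about 275 to 750 mm from the base axis. Payload 10.2 kg.
Tool frame: the origin (TCP) lies midway between the tips of the shut fingers; the grasp point (between the pads) lies 19 mm behind it; z points along the fingers, y is the line along which they close (so a half turn about z gives the same grasp; the last joint's range is limited). The gripper opens to 85 mm and grips with 20 to 120 N. Pads are 22 mm wide; open, the fingers measure 114 mm over their backs; the gripper's body (76 mm by 85 mm) begins 54 mm behind the grasp point. The pads swing forward as they close: fully open they stand 13 mm farther back than shut.
Start: joints at [0.879, 0.313, 1.498, -0, 1.331, -0.223], TCP at [237.216, 468.358, 231.294] pointing down, gripper open.
Joint ranges: [-2.94, 2.94], [-0.97, 2.17], [0.19, 2.56], [-1.23, 4.37], [0.02, 3.11], [-2.88, 2.88]. Speed limits (rad/s): [2.39, 2.39, 3.01, 3.14, 3.14, 3.14].

INTERFACE

Orientations are given as a unit quaternion [w, x, y, z].
In Python, from rig import ctrl gives the robot as it stands.
- The arm moves only by the tool send_rows, never from a script. Its argument "targets" is a list of rows, each an object with "offset": the shift along the world's x, y, z in cm, a list of three; "spin": the turn about the world's z in rad. A call has 1 to 8 rows; each row is the pose to reach, as a shift and turn from the pose commanded when the call began; what a row does not reach only later rows make up. A row lasts 1/12 s, in which the tool goes at most 41.7 mm and 7.16 degrees, less where a joint would pass 70% of its speed; a pose out of reach is approached as far as the arm can. A call with a gripper value outside its range is refused whole. "grip" is the opening, from 0 (shut) to 1 (fully open), set as the call begins (left out, the last holds). The fingers move at their own pace and stop on an object; "squeeze" is the grip in N (left out, the last holds). Time passes only in rows, so rows that repeat a pose let the fingers close. It gives the time, the measured TCP pose, the force, the opening and the grip force at its end, in the units of the state.
- ctrl.sense(): the state, without advancing time (a new reading comes with each control period).
- ctrl.capture(name): name is "scene" or "top"; returns (picture, depth): 420x560x3 uint8, red, green, blue; 420x560 float32, mm along the optical axis (not along the pixel's ray), 0 where there is no reading.
- ctrl.calibration(name): a dict with "fx", "fy", "cx", "cy" (pixels), "view" (4x4, takes a point from world to camera coordinates). Camera axes: x right, y down, z forward; pixel columns grow to the right and rows downward; lengths in mm; the calibration is good to about 2 mm. A picture is of the moment at which its call begins. calibration takes no time and is no camera call.
- ctrl.finish_job(): hands the job in; it is judged then, once.
Trained networks look in the newest picture that a camera, given by its name, has taken for a name from the list of things; names that differ only in an ending like _2 or _b are one class to them, and where a whole thing is asked for, a point or a joint stands for the part that bears it (a point fixed in the world has none). Each returns a list of dicts, best first, with "conf" (0 to 1); they miss things now and then, are a little off and sometimes report something else, mostly with a low value. They report only what shows in the picture. A call takes as long as a camera call. They do not tell look-alikes from the thing itself.
- ctrl.search_frame(camera, query): "box" ([left, top, right, bottom] in pixels, round what is visible of it).
- ctrl.place_of(camera, query): "uv" ([column, row] in pixels: a listed point, or the origin of a listed thing).
The state is a dict: "time_s": time; "joints": joint angles; "dq": joint speeds; "tau": joint torques, N m; "eef_pos": TCP position; "ee_rot": TCP orientation; "force": force on the tool from outside, world axes, zero at the start; "wrist_torque": the same for the moment, N m; "grip_width": opening from 0.0 (shut) to 1.0 (fully open); "grip_force": force on a finger pad.
Only numpy, scipy, OpenCV 4.12 (cv2) and the standard library are available. Lean on these libraries where they do the work, as an engineer would, in place of code of your own. Each camera call takes 0.05 s, during which the arm holds its last target. There are 200 camera calls.

TASK

Park the tape measure on its dock: press its snap hook down over the yellow eye until the gate gives way and springs shut behind the eye, then prove it with a steady upward pull of about 10 N, so that the shut gate bears on the eye. Then set it down gently so it stands upright on the dock plate, still clipped, and let go. Never load the eye with more than 20 N, never slam anything into the dock, and leave the carton, the tape roll and the mallet where they lie.

Things in the scene. Friction and masses are not known exactly. Their poses are not given: they have to be found in the camera images.
- tape: Black tape measure, red round side panels, loose, about 0.4 kg, upright. Case 74 long (x) x 38 thick (y) x 66 tall, origin at the centre of its underside; grasp it across y from above. Steel snap hook on its +x face, 10 thick, centred on y = 0: back leg x 36 to 45, z 7 to 60; top bar z 52 to 60; nose leg x 79 to 86, z 11 to 59 mm. The mouth between the legs faces down, shut by the yellow gate.
- hook_mouth (a point): Point on the tape measure, own frame (69, 0, 14) mm: on the shut gate's centre line, the best place for the eye's bar to meet the gate (10 mm back from the nose leg's inner face). The bar slips in if it meets the gate between about 6 mm behind and 5 mm ahead of this point.
- gate (a joint): Yellow gate of the hook: bar 5 mm thick, 32 long, pivoted at (46, 0, 14) mm of the tape measure, lying along +x to the nose leg. Rad: 0 shut, grows swinging up into the hook, stop 1.2. Sprung shut (0.12 N m plus 0.06 per rad): the bar must push it with 4 to 12 N. It lets the bar by 15 to 24 mm up inside the hook, then snaps shut. It cannot swing down, so shut it holds the bar.
- dock: Fixed parking dock: blue plate, x -51 to +95 mm, 90 wide (y), 6 thick; origin on the bench under the middle of the black rubber patch where the tape measure stands. Parked, the tape measure's underside is on the plate top, its axes along the dock's, its origin over the dock's origin.
- eye (a point): Nominal middle of the yellow eye's top bar, (69, 0, 48) mm of the dock. The bar's true height is set by hand and not measured: up to 3.5 mm above or below this point; find it by feel. Eye: rigid inverted U of 6 mm bar, top bar along the dock's y, legs at y = -20, +20. Nominally, parked, it is 28 mm above the gate's centre line; lifted some 22 mm, the shut gate bears on it (several N per mm).
- carton: Small cardboard box 90 x 60 x 50 mm, loose bystander, origin at the centre of its underside.
- roll: Black roll of tape lying flat, ring of 96 mm outer diameter, 24 mm high, loose bystander, origin at the centre of its underside.
- mallet: Rubber mallet lying on the bench, head 58 mm thick and 85 long (own x) at its origin, handle reaching 250 mm along own +y, loose bystander, origin under the head.
There are look-alikes about, which are no part of the job. Several things look just like the dock: the one meant starts nearest to the robot's base.

How it is judged (in metres and radians):
On the way, in this order (a step that is already met when the one before it is completed fails the run):
1. the eye's bar is inside the hook and the gate has sprung shut behind it (value of joint gate below 0.04 rad and x of eye in the frame of tape between 0.045 and 0.079 m and z of eye in the frame of tape between 0.0135 and 0.052 m and y of eye in the frame of tape between -0.015 and 0.015 m), for 0.1 s.
2. tug test: the clipped tape measure is lifted clear of the plate and pulls on the eye with 6 to 20 N for 0.3 s (all of step 1 and z of tape in the frame of dock above 0.016 m and contact force between tape and dock above 6 N), for 0.3 s.
At the end, for the whole second after the job is handed in: The eye's bar is inside the hook (between the legs, above the gate, within 15 mm of the hook's mid-plane) with the gate shut (under 0.04 rad), the tape measure stands at rest on the dock plate (underside within 3 mm of the plate top), upright within 0.1 rad, and released (all of step 1 and z of tape in the frame of dock between 0.003 and 0.009 m and angle between tape's own z axis and vertical below 0.1 rad and linear speed of tape below 0.02 m/s and angular speed of tape below 0.2 rad/s); the robot touches nothing.
It fails at once if the eye is loaded with more than 20 N (tape measure clear of the plate) (contact force between tape and dock above 20 N and z of tape in the frame of dock above 0.009 m).
It fails at once if the tape measure is slammed into the dock or forced onto it with more than 80 N (contact force between tape and dock above 80 N).
It fails at once if the gripper or arm hits the dock with more than 40 N (contact force between any of the fingers, the arm and dock above 40 N).
It fails at once if a bystander is moved more than 20 mm (distance of any of carton, roll, mallet from where it was at the start of the episode above 0.02 m).
It also fails if it takes over 72 s, if anything falls off the work surface, if the arm or the gripper's body presses on something with over 40 N, if the wrist force passes 120 N, or if a joint passes its speed limit or range.

## Working session

There is one attempt and no reset: what is moved stays moved. The work goes in short steps, Python scripts to look and compute and a tool call to move; the robot and the scene stay as the last step left them, time stands still between calls to the robot, and variables do not carry over. Pictures are saved under pics/ and viewed, at most 10 in all, crops included, and the job is handed in when it is done.

Besides the shell and the picture viewer there is one more tool, called after "Emit:" as name(argument=value, ...) on one line, values as JSON. send_rows: Moves the arm, as the interface text tells. Its arguments: {"type":"object","properties":{"targets":{"type":"array"},"grip":{"type":"number"},"squeeze":{"type":"number"}},"required":["targets"]}

```bash
mkdir -p pics
cat > h.py <<'E'
import numpy as np, cv2
from rig import ctrl
def pt(cam,u,v,z=None,d=None):
    c=ctrl.calibration(cam); V=np.array(c["view"]); R=V[:3,:3]; t=V[:3,3]
    r=np.array([(u-c["cx"])/c["fx"],(v-c["cy"])/c["fy"],1.])
    o=-R.T@t; w=R.T@r
    k=d if d is not None else (z-o[2])/w[2]
    return o+k*w
def cloud(cam,D):
    c=ctrl.calibration(cam); V=np.array(c["view"]); 
    v,u=np.mgrid[:D.shape[0],:D.shape[1]]
    P=np.stack([(u-c["cx"])/c["fx"]*D,(v-c["cy"])/c["fy"]*D,D],-1)-V[:3,3]
    P=P@V[:3,:3]; P[D==0]=np.nan; return P
def save(n,p): cv2.imwrite("pics/"+n,cv2.cvtColor(p,cv2.COLOR_RGB2BGR))
E
python3 - <<'E'
from h import *
for cam in("scene","top"):
    p,D=ctrl.capture(cam); save(cam+"0.png",p); np.savez(cam+"0",p=p,D=D)
    P=cloud(cam,D)
    for q in("tape","dock","carton","roll","mallet","hook_mouth","eye"):
        for o in ctrl.place_of(cam,q):
            u,v=o["uv"]; print(cam,q,np.round(o["uv"]),round(o["conf"],2),np.round(P[min(419,int(v)),min(559,int(u))]))
s=ctrl.sense();print(s["time_s"],s["eef_pos"],s["ee_rot"],s["force"])
E
```

```text
scene tape [349. 178.] 0.85 [567. 261.  28.]
scene dock [200. 264.] 0.92 [ 493. -270.    7.]
scene dock [379. 217.] 0.79 [726. 162.   7.]
scene dock [287. 286.] 0.77 [ 698. -199.    7.]
scene dock [100. 307.] 0.55 [ 433. -493.    6.]
scene carton [300. 221.] 0.63 [593. -20.  38.]
scene roll [256. 206.] 0.64 [423.  -2.   1.]
scene mallet [334. 245.] 0.96 [718. -53.  42.]
scene hook_mouth [356. 184.] 0.58 [606. 236.  30.]
scene eye [313. 287.] 0.94 [ 765. -200.   50.]
scene eye [405. 220.] 0.81 [804. 138.  47.]
scene eye [115. 312.] 0.8 [ 471. -482.    5.]
scene eye [220. 260.] 0.56 [ 561. -266.   52.]
top dock [176. 152.] 0.96 [743. 169.   7.]
top dock [412. 254.] 0.93 [ 438. -479.    6.]
top dock [332. 237.] 0.69 [ 493. -261.    6.]
top dock [306. 160.] 0.59 [ 707. -193.    8.]
top dock [239. 262.] 0.46 [431.  -2.   5.]
top carton [234. 210.] 0.89 [569.   8.  55.]
top roll [238. 258.] 0.64 [442.   4.  -2.]
top mallet [239. 166.] 0.78 [688. -11.  56.]
top hook_mouth [143. 203.] 0.92 [594. 248.  67.]
top eye [177. 125.] 0.79 [806. 157.  53.]
top eye [304. 138.] 0.78 [ 764. -187.   52.]
top eye [417. 229.] 0.68 [ 506. -486.   45.]
top eye [333. 211.] 0.65 [ 566. -267.    1.]
0.8 [237.22596369 468.35891064 231.31605546] [1.57162112e-05 2.32251088e-01 9.72655865e-01 1.09328650e-05] [-0.33100979 -0.43164347  0.45244149]
```

View pics/top0.png

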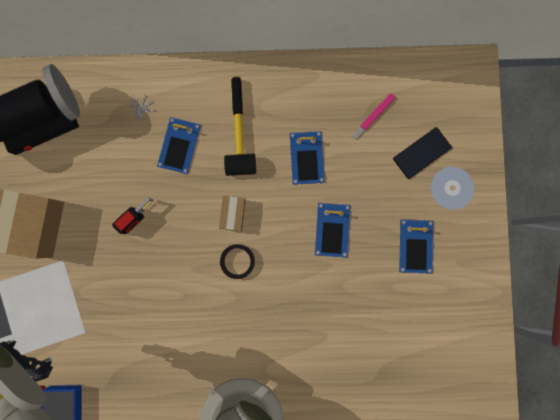

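View pics/scene0.png

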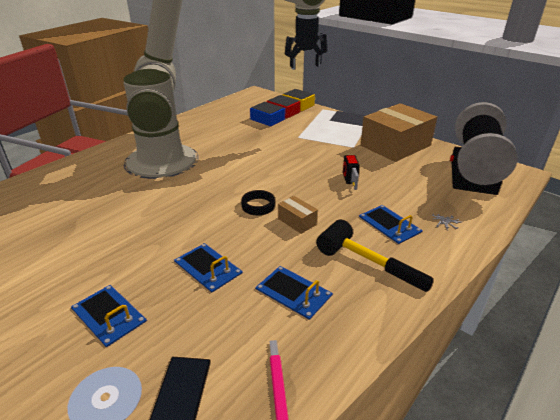

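Run:
```python
from h import *
for cam in("top","scene"):
    f=np.load(cam+"0.npz");P=cloud(cam,f["D"]);I=f["p"].astype(int)
    z=P[...,2]
    def near(x,y,r): return np.hypot(P[...,0]-x,P[...,1]-y)<r
    m=near(570,260,90)&(z>58)&(z<80); q=P[m]
    print(cam,"tapetop",m.sum(),np.round(cv2.minAreaRect(q[:,:2].astype(np.float32)),1) if 0 else cv2.minAreaRect(q[:,:2].astype(np.float32)),np.median(q[:,2]),q[:,:2].mean(0))
    m=near(570,260,90)&(z>15)&(z<80);q=P[m];print("tape all",m.sum(),cv2.minAreaRect(q[:,:2].astype(np.float32)))
    m=near(515,-266,115)&(I[...,2]>I[...,0]+40)&(z<20)&(z>-5);q=P[m]
    print("dock",m.sum(),cv2.minAreaRect(q[:,:2].astype(np.float32)),np.median(q[:,2]))
    m=near(515,-266,100)&(z>40)&(z<65);q=P[m]
    print("eye",m.sum(),cv2.minAreaRect(q[:,:2].astype(np.float32)),np.percentile(q[:,2],[10,50,90]))
    m=near(515,-266,115)&(I.max(-1)<45)&(z<20);q=P[m]
    print("patch",m.sum(),cv2.minAreaRect(q[:,:2].astype(np.float32)))
p=np.load("top0.npz")["p"]
a=cv2.resize(p[185:245,95:175],None,fx=5,fy=5,interpolation=2);b=cv2.resize(p[195:265,300:365],None,fx=5,fy=5,interpolation=2)
c=np.zeros((350,725,3),np.uint8);c[:300,:400]=a;c[:,400:]=b;save("crop0.png",c)
for q in("tape","hook_mouth"):
  print(q,[(np.round(o["uv"]),round(o["conf"],2),np.round(pt("top",*o["uv"],z=0 if q=="tape" else 14),1)) for o in ctrl.place_of("top",q)][:3])
```

```text
top tapetop 430 ((565.3768310546875, 279.6131591796875), (40.547569274902344, 120.65913391113281), 42.26250457763672) 65.83268794340883 [553.58225133 291.22801871]
tape all 596 ((565.2095947265625, 278.3343505859375), (42.52635192871094, 123.13427734375), 39.956336975097656)
dock 912 ((510.6319580078125, -262.41973876953125), (88.23762512207031, 142.63174438476562), 84.42835235595703) 5.93315943434865
eye 36 ((557.9899291992188, -266.9048767089844), (43.55091857910156, 5.709316253662109), 84.74260711669922) [47.53157794 52.10118832 56.33970065]
patch 539 ((489.041015625, -260.0894775390625), (52.310646057128906, 79.23008728027344), 84.36231994628906)
scene tapetop 188 ((564.9073486328125, 278.2464294433594), (37.13006591796875, 122.35264587402344), 41.1650276184082) 65.24241224430932 [558.75101837 283.71574066]
tape all 412 ((566.9622802734375, 276.72137451171875), (39.568321228027344, 128.64639282226562), 43.991207122802734)
dock 937 ((512.9814453125, -264.2950744628906), (90.24932098388672, 146.38270568847656), 84.6295394897461) 6.228811923251426
eye 62 ((559.7069091796875, -268.1976623535156), (44.91836929321289, 8.05949878692627), 88.17691802978516) [44.56362952 51.74588246 54.46794738]
patch 477 ((488.5021057128906, -261.2630615234375), (54.744571685791016, 85.07341003417969), 85.5333480834961)
tape []
hook_mouth [(array([143., 203.]), 0.92, array([597.1, 260.4,  14. ]))]
```

View pics/crop0.png

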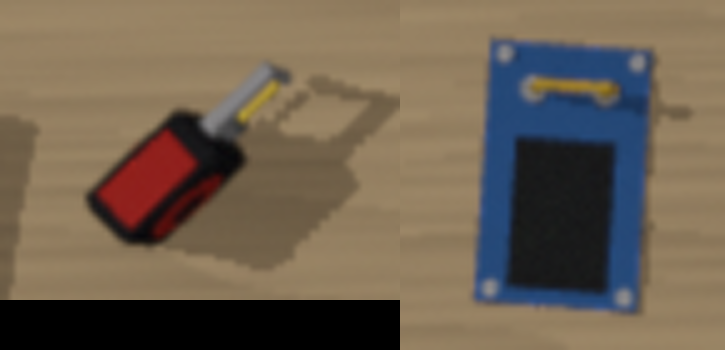

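Emit:
send_rows(targets=[{"offset":[4,-2.3,0],"spin":-0.1},{"offset":[8,-4.6,-0.5],"spin":-0.2},{"offset":[11.5,-6.6,-1],"spin":-0.3},{"offset":[15,-8.6,-1.5],"spin":-0.37},{"offset":[18.5,-10.6,-2],"spin":-0.37},{"offset":[22,-12.6,-2.5],"spin":-0.37},{"offset":[25.5,-14.6,-3],"spin":-0.37},{"offset":[29,-16.6,-3.5],"spin":-0.37}], grip=1, squeeze=120)

```text
time_s: 1.57
eef_pos: [526.3, 302.4, 196.4]
ee_rot: [-0.0, 0.407, 0.913, 0.0]
force: [0.7, 0.4, 0.8]
grip_width: 1.0
grip_force: 0.0
```

Emit:
send_rows(targets=[{"offset":[2,-1.1,-2],"spin":0},{"offset":[3.4,-1.9,-5],"spin":0},{"offset":[3.4,-1.9,-8],"spin":0},{"offset":[3.4,-1.9,-11],"spin":0},{"offset":[3.4,-1.9,-13.5],"spin":0},{"offset":[3.4,-1.9,-15.5],"spin":0},{"offset":[3.4,-1.9,-17],"spin":0},{"offset":[3.4,-1.9,-17.5],"spin":0}], grip=1)

```text
time_s: 2.23
eef_pos: [557.5, 284.4, 19.0]
ee_rot: [-0.002, 0.407, 0.913, -0.001]
force: [-0.0, -0.7, 0.0]
grip_width: 1.002
grip_force: 0.0
```

Emit:
send_rows(targets=[{"offset":[0,0,0],"spin":0},{"offset":[0,0,0],"spin":0},{"offset":[0,0,0],"spin":0},{"offset":[0,0,0],"spin":0},{"offset":[0,0,0],"spin":0},{"offset":[0,0,0],"spin":0},{"offset":[0,0,0],"spin":0},{"offset":[0,0,0],"spin":0}], grip=0, squeeze=110)

```text
time_s: 2.9
eef_pos: [559.6, 285.0, 23.2]
ee_rot: [0.001, 0.407, 0.913, 0.001]
force: [0.5, -0.1, 6.7]
grip_width: 0.433
grip_force: 111.0
```

Emit:
send_rows(targets=[{"offset":[0,0,0.5],"spin":0},{"offset":[0,0,2],"spin":0},{"offset":[0,0,4.5],"spin":0},{"offset":[0,0,7.5],"spin":0},{"offset":[0,-2,10],"spin":0.05},{"offset":[0,-5,12],"spin":0.1},{"offset":[0,-8,12],"spin":0.15},{"offset":[0,-11,12],"spin":0.25}], grip=0)

```text
time_s: 3.57
eef_pos: [558.5, 173.8, 142.7]
ee_rot: [0.001, 0.289, 0.957, 0.0]
force: [-0.6, -0.6, -4.8]
grip_width: 0.43
grip_force: 111.2
```

Emit:
send_rows(targets=[{"offset":[-0.5,-3.8,0],"spin":0.1},{"offset":[-1,-7.6,0],"spin":0.2},{"offset":[-1.5,-11.4,0],"spin":0.3},{"offset":[-2,-15.2,0],"spin":0.4},{"offset":[-2.5,-19,0],"spin":0.49},{"offset":[-3,-22.8,0],"spin":0.49},{"offset":[-3.5,-26.6,0],"spin":0.49},{"offset":[-4,-30.4,0],"spin":0.49}], grip=0)

```text
time_s: 4.23
eef_pos: [517.7, -130.7, 141.5]
ee_rot: [-0.0, 0.049, 0.999, 0.0]
force: [0.1, 0.8, -4.5]
grip_width: 0.435
grip_force: 111.0
```

Emit:
send_rows(targets=[{"offset":[-0.5,-3.8,0],"spin":0},{"offset":[-1,-7.6,0],"spin":0},{"offset":[-1.4,-11,0],"spin":0},{"offset":[-1.4,-13,0],"spin":0},{"offset":[-1.4,-13.2,0],"spin":0},{"offset":[-1.4,-13.2,0],"spin":0},{"offset":[-1.4,-13.2,0],"spin":0},{"offset":[-1.4,-13.2,0],"spin":0}], grip=0)

```text
time_s: 4.9
eef_pos: [504.7, -259.9, 141.5]
ee_rot: [-0.0, 0.049, 0.999, 0.0]
force: [0.7, 0.3, -4.0]
grip_width: 0.43
grip_force: 111.4
```

Run:
```python
from h import *
R={}
for cam in("scene","top"):
    p,D=ctrl.capture(cam); np.savez(cam+"1",p=p,D=D); R[cam]=p
    P=cloud(cam,D)
    for q in("tape","hook_mouth","gate","eye","dock"):
        for o in ctrl.place_of(cam,q):
            u,v=o["uv"]; w=P[min(419,int(v)),min(559,int(u))]
            print(cam,q,np.round(o["uv"],1),round(o["conf"],2),np.round(w))
    z=P[...,2]; I=p.astype(int)
    m=(abs(P[...,0]-530)<90)&(abs(P[...,1]+262)<60)&(z>105)&(z<195)
    m2=m&(P[...,0]>545); q=P[m2]
    print("hook",m2.sum(),cv2.minAreaRect(q[:,:2].astype(np.float32)) if m2.sum()>5 else 0,np.nanpercentile(q,[2,50,98],axis=0).round(1).tolist())
c=np.zeros((500,800,3),np.uint8)
c[:,:400]=cv2.resize(R["scene"][170:295,160:260],(400,500),interpolation=2)
c[:,400:]=cv2.resize(R["top"][165:290,290:390],(400,500),interpolation=2)
save("crop1.png",c)
```

```text
scene tape [198.  220.4] 0.57 [ 520. -279.  149.]
scene hook_mouth [218.5 230. ] 0.78 [ 571. -271.  143.]Traceback (most recent call last):
  File "<stdin>", line 7, in <module>
ValueError: it knows: carton, dock, eye, hook_mouth, mallet, roll, tape
```

Run:
```python
from h import *
R={}
for cam in("scene","top"):
    p,D=ctrl.capture(cam); np.savez(cam+"1",p=p,D=D); R[cam]=p
    P=cloud(cam,D)
    for q in("hook_mouth","eye"):
        for o in ctrl.place_of(cam,q):
            u,v=o["uv"]; w=P[min(419,int(v)),min(559,int(u))]
            print(cam,q,np.round(o["uv"],1),round(o["conf"],2),np.round(w))
    z=P[...,2]; I=p.astype(int)
    m=(abs(P[...,0]-530)<90)&(abs(P[...,1]+262)<60)&(z>105)&(z<195)
    m2=m&(P[...,0]>547); q=P[m2]
    print("hook",m2.sum(),cv2.minAreaRect(q[:,:2].astype(np.float32)) if m2.sum()>5 else 0,np.nanpercentile(q,[2,50,98],axis=0).round(1).tolist())
c=np.zeros((500,800,3),np.uint8)
c[:,:400]=cv2.resize(R["scene"][170:295,160:260],(400,500),interpolation=2)
c[:,400:]=cv2.resize(R["top"][165:290,290:390],(400,500),interpolation=2)
save("crop1.png",c)
```

```text
scene hook_mouth [217.8 229.7] 0.77 [ 420. -146.   -1.]
scene eye [220.5 260.5] 0.89 [ 561. -266.   51.]
scene eye [310.9 286.4] 0.67 [ 762. -204.   51.]
scene eye [115. 311.] 0.58 [ 508. -496.   46.]
scene eye [407.  220.4] 0.56 [790. 201.   5.]
scene eye [201.8 262.6] 0.15 [ 492. -266.    7.]
hook 148 ((562.0789794921875, -266.38653564453125), (10.85052490234375, 27.862146377563477), 85.054443359375) [[548.5, -272.2, 133.0], [571.4, -268.3, 163.4], [575.7, -262.1, 179.6]]
top eye [418.4 228.1] 0.92 [ 509. -488.   47.]
top eye [304.4 138. ] 0.66 [ 763. -190.   42.]
top eye [332.6 209.4] 0.61 [ 542. -216.  446.]
top eye [178.9 123.6] 0.56 [822. 162.   7.]
hook 0 0 [nan, nan, nan]
  return np.nanmean(a, axis, out=out, keepdims=keepdims)
```

View pics/crop1.png

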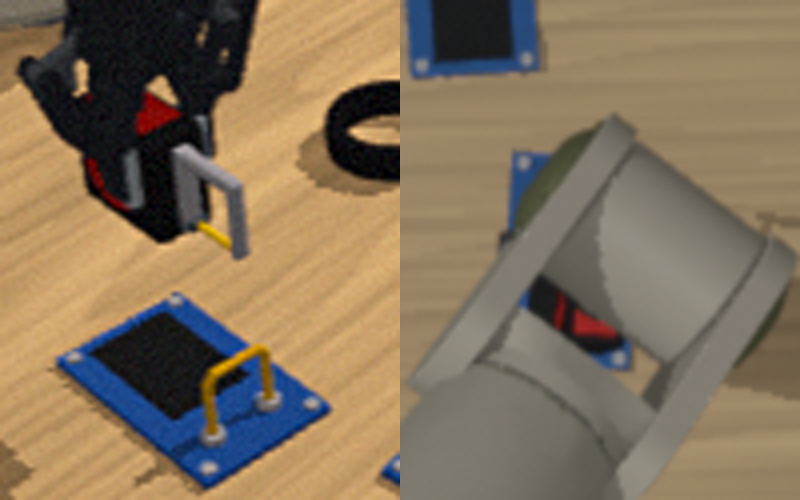

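Emit:
send_rows(targets=[{"offset":[0,-0.1,-1],"spin":0},{"offset":[0,-0.2,-2.5],"spin":0},{"offset":[0,-0.2,-4],"spin":0},{"offset":[0,-0.2,-5.3],"spin":0},{"offset":[0,-0.2,-6.2],"spin":0},{"offset":[0,-0.2,-6.8],"spin":0},{"offset":[0,-0.2,-7],"spin":0},{"offset":[0,-0.2,-7],"spin":0}], grip=0)

```text
time_s: 6.02
eef_pos: [504.7, -263.2, 71.4]
ee_rot: [-0.0, 0.049, 0.999, 0.0]
force: [-0.2, -0.4, -3.4]
grip_width: 0.428
grip_force: 111.4
```

Run:
```python
from h import *
p,D=ctrl.capture("scene"); np.savez("scene2",p=p,D=D)
P=cloud("scene",D); z=P[...,2]
m=(abs(P[...,0]-565)<17)&(abs(P[...,1]+267)<40)
for lo,hi in((42,48),(48,56),(56,62),(62,72),(72,85),(85,95),(95,108)):
    q=P[m&(z>lo)&(z<hi)]; print(lo,len(q),np.nanpercentile(q,[5,50,95],axis=0).round(1).tolist() if len(q) else 0)
s=ctrl.sense();print(s["eef_pos"],s["force"])
save("crop2.png",cv2.resize(p[195:295,165:265],(600,600),interpolation=2))
```

```text
42 12 [[557.7, -290.6, 42.6], [559.3, -267.6, 45.0], [563.9, -246.0, 46.6]]
48 36 [[555.8, -288.6, 49.0], [559.5, -275.7, 51.8], [562.5, -251.8, 54.9]]
56 0 0
62 28 [[552.2, -275.0, 62.5], [572.1, -270.4, 64.8], [574.8, -267.6, 70.8]]
72 21 [[569.6, -275.1, 72.6], [573.5, -273.0, 77.8], [574.6, -266.4, 83.4]]
85 14 [[570.4, -274.9, 85.9], [574.2, -272.3, 89.4], [575.1, -269.0, 93.9]]
95 51 [[550.6, -275.0, 96.1], [570.1, -271.3, 104.9], [574.2, -265.6, 107.7]]
[ 504.89482437 -263.3912764    71.95665088] [-0.46874494  0.49863245 -3.93719107]
```

View pics/crop2.png

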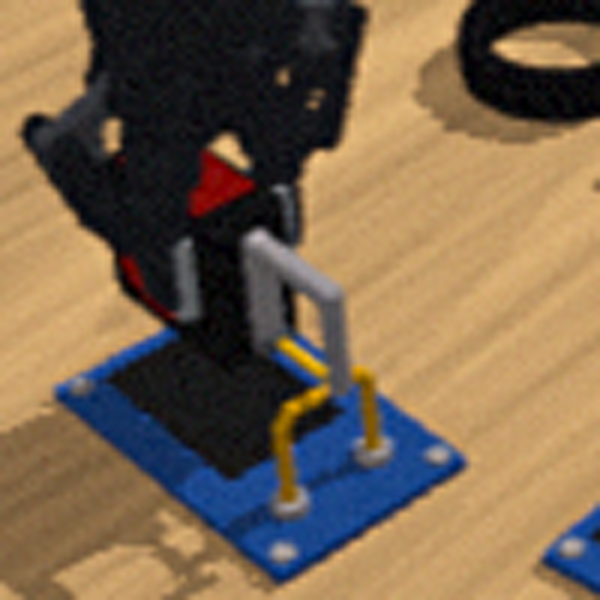

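Emit:
send_rows(targets=[{"offset":[0,0.05,-0.2],"spin":0},{"offset":[0,0.05,-0.4],"spin":0},{"offset":[0,0.05,-0.6],"spin":0},{"offset":[0,0.05,-0.75],"spin":0},{"offset":[0,0.05,-0.9],"spin":0},{"offset":[0,0.05,-1.0],"spin":0}], grip=0)

```text
time_s: 6.57
eef_pos: [505.0, -263.0, 62.1]
ee_rot: [0.001, 0.049, 0.999, -0.0]
force: [-0.7, -0.1, 1.8]
grip_width: 0.431
grip_force: 111.5
```

Emit:
send_rows(targets=[{"offset":[0,0,-0.1],"spin":0},{"offset":[0,0,-0.2],"spin":0},{"offset":[0,0,-0.3],"spin":0},{"offset":[0,0,-0.4],"spin":0}], grip=0)

```text
time_s: 6.9
eef_pos: [504.9, -262.9, 57.8]
ee_rot: [0.0, 0.049, 0.999, -0.0]
force: [-0.8, -0.7, 1.7]
grip_width: 0.431
grip_force: 111.5
```

Emit:
send_rows(targets=[{"offset":[0,0,-0.15],"spin":0},{"offset":[0,0,-0.3],"spin":0},{"offset":[0,0,-0.45],"spin":0},{"offset":[0,0,-0.6],"spin":0},{"offset":[0,0,-0.75],"spin":0},{"offset":[0,0,-0.9],"spin":0}], grip=0)

```text
time_s: 7.4
eef_pos: [504.5, -262.6, 48.3]
ee_rot: [-0.0, 0.049, 0.999, 0.0]
force: [-2.3, 0.3, 1.3]
grip_width: 0.429
grip_force: 111.6
```

Emit:
send_rows(targets=[{"offset":[0,0,-0.15],"spin":0},{"offset":[0,0,-0.3],"spin":0},{"offset":[0,0,-0.45],"spin":0},{"offset":[0,0,-0.6],"spin":0},{"offset":[0,0,-0.75],"spin":0},{"offset":[0,0,-0.9],"spin":0}], grip=0)

```text
time_s: 7.9
eef_pos: [504.2, -262.5, 39.1]
ee_rot: [-0.001, 0.049, 0.999, 0.0]
force: [-5.6, 0.2, -1.7]
grip_width: 0.434
grip_force: 111.6
```

Emit:
send_rows(targets=[{"offset":[0,0,-0.1],"spin":0},{"offset":[0,0,-0.2],"spin":0},{"offset":[0,0,-0.3],"spin":0},{"offset":[0,0,-0.4],"spin":0},{"offset":[0,0,-0.4],"spin":0}], grip=0)

```text
time_s: 8.32
eef_pos: [504.9, -262.6, 35.3]
ee_rot: [0.0, 0.049, 0.999, 0.0]
force: [0.1, 0.1, -4.0]
grip_width: 0.428
grip_force: 111.3
```

Emit:
send_rows(targets=[{"offset":[0,0,0.2],"spin":0},{"offset":[0,0,0.5],"spin":0},{"offset":[0,0,0.8],"spin":0},{"offset":[0,0,1.1],"spin":0},{"offset":[0,0,1.3],"spin":0},{"offset":[0,0,1.4],"spin":0},{"offset":[0,0,1.4],"spin":0}], grip=0)

```text
time_s: 8.9
eef_pos: [504.8, -262.8, 50.0]
ee_rot: [0.0, 0.049, 0.999, -0.0]
force: [-0.2, 0.2, -5.0]
grip_width: 0.429
grip_force: 111.3
```

Emit:
send_rows(targets=[{"offset":[0,0,0.07],"spin":0},{"offset":[0,0,0.14],"spin":0},{"offset":[0,0,0.2],"spin":0},{"offset":[0,0,0.2],"spin":0}], grip=0)

```text
time_s: 9.23
eef_pos: [504.7, -262.7, 51.7]
ee_rot: [0.0, 0.049, 0.999, -0.0]
force: [0.6, 0.2, -4.3]
grip_width: 0.433
grip_force: 111.3
```

Emit:
send_rows(targets=[{"offset":[0,0,0.05],"spin":0},{"offset":[0,0,0.1],"spin":0},{"offset":[0,0,0.1],"spin":0}], grip=0)

```text
time_s: 9.48
eef_pos: [504.8, -262.7, 52.7]
ee_rot: [0.0, 0.049, 0.999, -0.0]
force: [-0.1, -0.6, -3.5]
grip_width: 0.429
grip_force: 111.3
```

Emit:
send_rows(targets=[{"offset":[0,0,0.05],"spin":0},{"offset":[0,0,0.1],"spin":0},{"offset":[0,0,0.1],"spin":0}], grip=0)

```text
time_s: 9.73
eef_pos: [504.8, -262.7, 53.8]
ee_rot: [0.0, 0.049, 0.999, -0.0]
force: [-0.3, -0.3, -3.7]
grip_width: 0.434
grip_force: 111.3
```

Emit:
send_rows(targets=[{"offset":[0,0,0.05],"spin":0},{"offset":[0,0,0.1],"spin":0},{"offset":[0,0,0.1],"spin":0}], grip=0)

```text
time_s: 9.98
eef_pos: [504.7, -262.7, 54.7]
ee_rot: [-0.0, 0.049, 0.999, -0.0]
force: [0.9, -0.5, -4.7]
grip_width: 0.432
grip_force: 111.4
```

Emit:
send_rows(targets=[{"offset":[0,0,0.05],"spin":0},{"offset":[0,0,0.1],"spin":0},{"offset":[0,0,0.1],"spin":0}], grip=0)

```text
time_s: 10.23
eef_pos: [504.4, -262.5, 55.2]
ee_rot: [-0.0, 0.049, 0.999, 0.0]
force: [0.7, -0.5, -8.9]
grip_width: 0.429
grip_force: 111.2
```

Emit:
send_rows(targets=[{"offset":[0,0,0.03],"spin":0},{"offset":[0,0,0.06],"spin":0},{"offset":[0,0,0.06],"spin":0}], grip=0)

```text
time_s: 10.48
eef_pos: [504.4, -262.4, 55.7]
ee_rot: [-0.001, 0.049, 0.999, 0.0]
force: [1.9, 0.2, -12.8]
grip_width: 0.43
grip_force: 111.2
```

Emit:
send_rows(targets=[{"offset":[0,0,0.02],"spin":0},{"offset":[0,0,0.02],"spin":0},{"offset":[0,0,0.02],"spin":0},{"offset":[0,0,0.02],"spin":0},{"offset":[0,0,0.02],"spin":0},{"offset":[0,0,0.02],"spin":0},{"offset":[0,0,0.02],"spin":0},{"offset":[0,0,0.02],"spin":0}], grip=0)

```text
time_s: 11.15
eef_pos: [504.5, -262.5, 56.1]
ee_rot: [-0.0, 0.049, 0.999, 0.0]
force: [1.8, -1.0, -19.5]
grip_width: 0.432
grip_force: 111.8
```

Emit:
send_rows(targets=[{"offset":[0,0,-0.06],"spin":0},{"offset":[0,0,-0.06],"spin":0},{"offset":[0,0,-0.06],"spin":0},{"offset":[0,0,-0.06],"spin":0},{"offset":[0,0,-0.06],"spin":0},{"offset":[0,0,-0.06],"spin":0}], grip=0)

```text
time_s: 11.65
eef_pos: [504.6, -262.6, 55.9]
ee_rot: [-0.0, 0.049, 0.999, 0.0]
force: [-1.0, 0.8, -13.9]
grip_width: 0.434
grip_force: 111.8
```

Emit:
send_rows(targets=[{"offset":[0,0,-0.2],"spin":0},{"offset":[0,0,-0.5],"spin":0},{"offset":[0,0,-0.9],"spin":0},{"offset":[0,0,-1.3],"spin":0},{"offset":[0,0,-1.7],"spin":0},{"offset":[0,0,-2.0],"spin":0},{"offset":[0,0,-2.2],"spin":0},{"offset":[0,0,-2.2],"spin":0}], grip=0)

```text
time_s: 12.32
eef_pos: [504.6, -262.6, 33.4]
ee_rot: [-0.0, 0.049, 0.999, 0.0]
force: [-0.3, 0.7, -4.4]
grip_width: 0.429
grip_force: 112.5
```

Run:
```python
from h import *
p,D=ctrl.capture("scene")
P=cloud("scene",D); z=P[...,2]
m=(abs(P[...,0]-565)<17)&(abs(P[...,1]+267)<40)
q=P[m&(z>58)&(z<90)&(abs(P[...,1]+270)<9)]; print(len(q),np.nanpercentile(q,[2,50,90,98],axis=0).round(1).tolist())
s=ctrl.sense();print(s["eef_pos"],s["force"],s["wrist_torque"])
save("crop3.png",cv2.resize(p[195:295,165:265],(600,600),interpolation=2))
```

```text
60 [[548.8, -274.2, 58.9], [565.4, -270.5, 69.1], [573.6, -266.5, 71.3], [575.0, -264.9, 72.1]]
[ 504.6856342  -262.71923275   33.69294817] [ 0.06207968 -0.379452   -3.99808938] [-0.03680786 -0.05833825  0.0569194 ]
```

View pics/crop3.png

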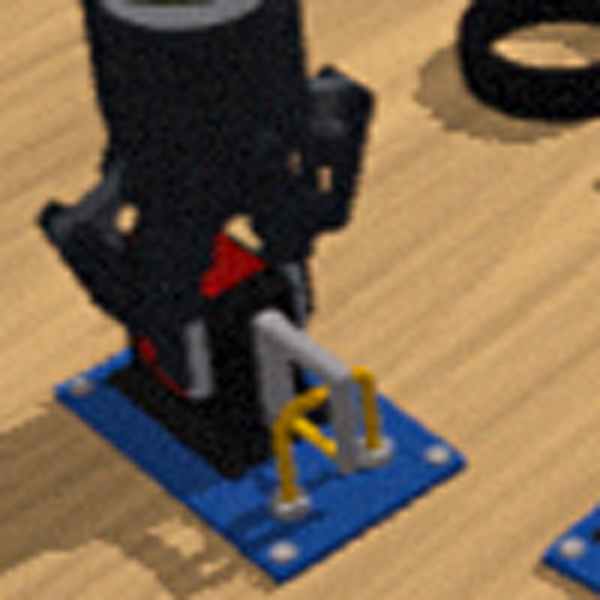

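Emit:
send_rows(targets=[{"offset":[0,0,-0.08],"spin":0},{"offset":[0,0,-0.16],"spin":0},{"offset":[0,0,-0.24],"spin":0},{"offset":[0,0,-0.32],"spin":0},{"offset":[0,0,-0.4],"spin":0},{"offset":[0,0,-0.4],"spin":0}], grip=0)

```text
time_s: 12.87
eef_pos: [504.6, -262.7, 29.7]
ee_rot: [-0.0, 0.049, 0.999, 0.0]
force: [-0.3, -1.2, -5.3]
grip_width: 0.427
grip_force: 112.5
```

Emit:
send_rows(targets=[{"offset":[0,0,-0.05],"spin":0},{"offset":[0,0,-0.1],"spin":0},{"offset":[0,0,-0.1],"spin":0}], grip=0)

```text
time_s: 13.12
eef_pos: [504.8, -262.7, 29.2]
ee_rot: [0.0, 0.049, 0.999, -0.0]
force: [-1.7, 1.3, -0.5]
grip_width: 0.433
grip_force: 113.7
```

Emit:
send_rows(targets=[{"offset":[0,0,-0.05],"spin":0},{"offset":[0,0,-0.07],"spin":0},{"offset":[0,0,-0.07],"spin":0},{"offset":[0,0,-0.07],"spin":0}], grip=0, squeeze=20)

```text
time_s: 13.45
eef_pos: [504.8, -262.8, 29.2]
ee_rot: [0.0, 0.049, 0.999, -0.0]
force: [-3.4, 2.9, 8.3]
grip_width: 0.431
grip_force: 114.3
```

Emit:
send_rows(targets=[{"offset":[0,0,0],"spin":0},{"offset":[0,0,0],"spin":0},{"offset":[0,0,0],"spin":0},{"offset":[0,0,0],"spin":0},{"offset":[0,0,0],"spin":0},{"offset":[0,0,0],"spin":0}], grip=0.85)

```text
time_s: 13.95
eef_pos: [504.7, -262.8, 28.1]
ee_rot: [0.0, 0.049, 0.999, -0.0]
force: [-0.1, 0.3, 0.1]
grip_width: 0.848
grip_force: 0.0
```

Released. Now I'll lift straight up.

Emit:
send_rows(targets=[{"offset":[0,0,0.5],"spin":0},{"offset":[0,0,1.5],"spin":0},{"offset":[0,0,3],"spin":0},{"offset":[0,0,5],"spin":0},{"offset":[0,0,8],"spin":0},{"offset":[0,0,11],"spin":0},{"offset":[0,0,14],"spin":0},{"offset":[0,0,16],"spin":0}], grip=0.85)

```text
time_s: 14.62
eef_pos: [505.2, -263.0, 192.3]
ee_rot: [0.002, 0.049, 0.999, -0.001]
force: [-0.0, -0.3, 0.7]
grip_width: 0.851
grip_force: 0.0
```

Run:
```python
from h import *
p,D=ctrl.capture("scene")
P=cloud("scene",D); z=P[...,2]
m=(abs(P[...,0]-500)<60)&(abs(P[...,1]+265)<25)&(z>60)&(z<85)
print(m.sum(),np.nanpercentile(P[m],[2,50,98],axis=0).round(1).tolist(),cv2.minAreaRect(P[m][:,:2].astype(np.float32)))
s=ctrl.sense();print(s["eef_pos"],s["force"])
save("crop4.png",cv2.resize(p[195:295,165:265],(600,600),interpolation=2))
```

```text
474 [[457.0, -282.4, 60.9], [502.4, -268.9, 71.5], [555.2, -246.4, 76.1]] ((506.2601318359375, -265.58636474609375), (39.05986404418945, 106.67208099365234), 83.29932403564453)
[ 506.20285236 -263.79055185  195.51277958] [1.33287626 0.18000318 3.67261218]
```

View pics/crop4.png

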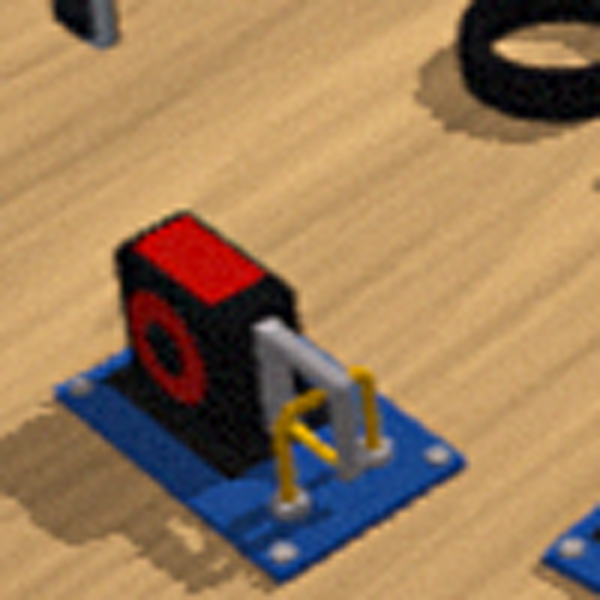

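The picture shows the tape measure upright on the dock (case around pixel (210,330)). The eye's bar is inside the hook, with the gate shut below it at about (315,440). The gripper is clear.

```bash
python3 -c "
from rig import ctrl
print(ctrl.finish_job())"
```

```text
the job is handed in; nothing more can be done
None
```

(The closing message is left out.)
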